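# Prove the chute switch, then scrap the cracked hook latch

## Robot

A 7-joint arm with a two-finger parallel gripper is mounted at the origin on the work surface. World frame = base frame: x ahead of the robot, y to its left, z up, the work surface at z = 0. Lengths are in m, angles in degrees, forces in N, time in s.
With the tool pointing down it reaches from about 0.35 to 0.775 m from the base axis. Payload 3.1 kg.
Tool frame: the origin (TCP) lies on the centre line of the jaws, within the pads' length; the fingertips stand 17 mm ahead of it and the grasp point (between the pads) lies 2 mm behind it; z points along the fingers, y is the line along which they close (so a half turn about z gives the same grasp; the last joint's range is limited). The gripper opens to 85 mm and grips with 20 to 120 N. Pads are 22 mm wide; open, the fingers measure 114 mm over their backs; the gripper's body (76 mm by 85 mm) begins 54 mm behind the grasp point. The pads swing forward as they close: fully open they stand 13 mm farther back than shut.
Start: joints at [-66.503, 17.813, 0.802, 86.603, -0.252, 75.585, -1.558], TCP at [0.24, 0.495, 0.21] pointing down, gripper open.
Joint ranges: [-154.91, 154.91], [-16.99, 109.72], [-72.82, 74.43], [7.12, 147.25], [-82.49, 262.49], [11.32, 116.49], [-174.64, 174.64]. Speed limits (degrees/s): [159.86, 159.86, 180, 180, 180, 180, 180].

## Interface

Orientations are given as [roll, pitch, yaw] about the fixed x, y, z axes, in that order (R = Rz(yaw) Ry(pitch) Rx(roll)).
In Python, from plant import telemetry, read_camera, camera_info, sign_off gives the robot as it stands. The module is installed in compiled form; this text tells all that it offers.
- The arm moves only by the tool move_arm, never from a script. Its argument "targets" is text: rows parted by semicolons, each of 4 numbers parted by spaces: the shift along the world's x, y, z in cm, then the turn about the world's z in degrees. In form: dx dy dz turn; .... A call has 1 to 20 rows; each row is the pose to reach, as a shift and turn from the pose commanded when the call began; what a row does not reach only later rows make up. A row lasts 1/8 s, in which the tool goes at most 62.5 mm and 10.7 degrees, less where a joint would pass 70% of its speed; a pose out of reach is approached as far as the arm can. A call with a gripper value outside its range is refused whole. "hand" is the finger opening in cm, from 0 to 8.54, set as the call begins (left out, the last holds). The fingers move at their own pace and stop on an object; the grip force is fixed at half the most. Time passes only in rows, so rows that repeat a pose let the fingers close. It gives the time, the measured TCP pose, the force, the opening and the grip force at its end, in the units of the state.
- telemetry.get_obs(): the state, without advancing time (a new reading comes with each control period).
- read_camera(name): name is "side" or "top" or "wrist"; returns the picture (384x512x3 uint8, red, green, blue); there is no depth.
- camera_info(name): a dict with "mtx" (3x3 intrinsics, pixels), "extrinsics" (4x4, takes a point from camera to world coordinates). Camera axes: x right, y up, looking along -z (the intrinsics and any distortion apply to the point x, -y, -z); pixel columns grow to the right and rows downward; lengths in m; the calibration is good to about 2 mm. A picture is of the moment at which its call begins: read the wrist's pose just before it. camera_info takes no time and is no camera call; for the wrist camera it gives the pose at the moment of the call.
- sign_off(): hands the job in; it is judged then, once.
The state is a dict: "time_s": time; "q": joint angles; "qvel": joint speeds; "effort": joint torques, N m; "ee_pos": TCP position; "tcp_rot": TCP orientation; "force": force on the tool from outside, world axes, zero at the start; "ft_torque": the same for the moment, N m; "finger_gap": finger opening in m; "gripper_force": force on a finger pad.
Only numpy, scipy, OpenCV 4.12 (cv2) and the standard library are available. Lean on these libraries where they do the work, as an engineer would, in place of code of your own. Each camera call takes 0.05 s, during which the arm holds its last target. There are 200 camera calls.

## Task

Before using the scrap chute, prove its limit switch: push the roller lever over until it clicks, without running it on to its stop, and let it spring back upright. Then slide the cracked bronze latch along the green shelf on to the spring flap, without picking it up, so that it drops down the chute and the flap springs shut behind it. Last, press the blue reset button fully and let it come back out; leave everything else on the shelf where it lies.

Things in the scene. Friction and masses are not known exactly. Their poses are not given: they have to be found in the camera images.
- shelf: Green painted steel shelf fixed on the bench, 330 (x) by 710 mm (y), flat top 80 mm above the bench. Origin at bench height; x points away from the robot (within 5 degrees), y to its left. Edges at x = -185 and +145, y = -430 and +280 mm. The chute mouth cut in it spans x = -75 to +75, y = 30 to 165 mm; a walled shaft goes down 245 mm below it to a closed catch box.
- chute_mouth (a point): Middle of the chute mouth at the height of the shelf top (x 0, y +97.5, z 80 mm in the shelf's frame).
- flap (a joint): Angle of the steel spring flap (146 by 126 mm) covering the mouth flush with the shelf top: 0 shut, 1.3 rad fully down. Hinged along the shelf's x at its y = 34 mm edge (the bronze latch's side); its yellow y = 160 mm edge drops. The spring only just holds it up: the bronze latch's weight swings it down, and it shuts by itself once clear.
- roller (a point): Centre of the yellow roller (32 mm diameter, 22 mm wide along the shelf's x) on top of the limit switch's lever, at shelf x 156, y 62, z 175 mm when upright, at the shelf's far edge. The lever turns about an axis along the shelf's x, 90 mm below the roller. The grey, dark-headed switch body behind it is 67 mm lower than the roller; the +y side is clear.
- lever (a joint): Angle of the roller lever, 0 upright; positive when the roller goes to the shelf's +y, negative to -y. It may be pushed either way and springs back by itself. It clicks at 0.40 rad (roller 35 mm over, about 1.3 N at the roller); its stop is at 0.95 rad (73 mm over), and beyond 0.85 rad it counts as run on to the stop.
- latch: Cracked bronze hook latch, loose, flat on the shelf to the right of the chute: 105 mm long (x) with a round nose at +x, 45 mm wide (y), 16 mm thick, two cheeks 13 mm higher along its edges over the -x half; black jagged crack across it. Origin mid-underside; 0.64 to 0.86 kg. Its length starts within 30 degrees of the shelf's x.
- reset (a joint): Travel of the blue reset button: 0 out, 0.007 m fully pressed (about 5 N); it counts as pressed from 0.005 m.
- reset_top (a point): Centre of the top face of the round blue reset button (40 mm diameter), on its round grey housing on the shelf to the left of the chute; pressed straight down.
- new_latch: Sound bright grey metal latch of the same shape and size, on the shelf's right end; not to be disturbed. Origin at the middle of its underside.
- mirror: Chrome inspection mirror, 156 mm long, on the strip of shelf nearest the robot; not to be disturbed.
- keeper_pin: Black steel keeper pin with a cross head, 115 mm long, on the strip of shelf nearest the robot; not to be disturbed.
- thread_gauge: Orange plastic thread gauge, 120 by 36 by 12 mm, on the strip of shelf nearest the robot; not to be disturbed.
- flap_edge (a point): Middle of the flap's yellow free edge, on its top. At the far end of the flap's hinge shaft a striker arm leans to -y below the roller (tip 27 mm lower than the roller's centre, 96 mm to its -y side); when the flap is far open it pushes the roller lever to +y.
Mind the look-alikes: they are no part of the job. Of the things like the latch, leave any that is pink or yellow; of the rest the smaller one is meant.

How it is judged:
By the outcome, as a careful person would: the job done as asked, in the order asked, and still so for the second after the job is handed in, with the robot touching nothing.
It also fails if it takes over 69 s, if anything falls off the work surface, if the arm or the gripper's body presses on something with over 40 N, if the wrist force passes 120 N, or if a joint passes its speed limit or range.

## Working session

There is one attempt and no reset: what is moved stays moved. The work goes in short steps, Python scripts to look and compute and a tool call to move; the robot and the scene stay as the last step left them, time stands still between calls to the robot, and variables do not carry over. Pictures are saved under pics/ and viewed, at most 10 in all, crops included, and the job is handed in when it is done.

Besides the shell and the picture viewer there is one more tool, called as name(argument=value, ...) on one line, values as JSON. move_arm: Moves the arm, as the interface text tells. Its arguments: {"type":"object","properties":{"targets":{"type":"string"},"hand":{"type":"number"}},"required":["targets"]}

```bash
mkdir -p pics; cat > h.py <<'E'
import numpy as np, cv2
from plant import telemetry, read_camera, camera_info, sign_off
def snap(n,f):
    im=read_camera(n); cv2.imwrite('pics/'+f,cv2.cvtColor(im,cv2.COLOR_RGB2BGR)); return im
def ray(n,u,v,info=None):
    i=info or camera_info(n); K=np.array(i['mtx']);E=np.array(i['extrinsics'])
    d=np.linalg.inv(K)@[u,v,1]; d=E[:3,:3]@[d[0],-d[1],-d[2]]; return E[:3,3],d
def onz(n,u,v,z,info=None):
    o,d=ray(n,u,v,info); return o+d*(z-o[2])/d[2]
E
python3 - <<'E'
from h import *
for c in('top','side'):
    snap(c,c+'0.png'); i=camera_info(c); print(c,{k:np.round(v,3).tolist() if not isinstance(v,str) else v for k,v in i.items()})
o=telemetry.get_obs(); print(o['time_s'],o['ee_pos'],o['tcp_rot'],o['force'])
E
```

```text
top {'mtx': [[382.624, 0.0, 261.255], [0.0, 382.624, 192.864], [0.0, 0.0, 1.0]], 'extrinsics': [[0.009, 0.987, -0.161, 0.256], [-1.0, 0.007, -0.015, -0.078], [-0.014, 0.161, 0.987, 1.336], [0.0, 0.0, 0.0, 1.0]]}
side {'mtx': [[472.894, 0.0, 259.788], [0.0, 472.894, 188.538], [0.0, 0.0, 1.0]], 'extrinsics': [[0.913, 0.222, -0.341, 0.005], [-0.407, 0.473, -0.781, -1.087], [-0.013, 0.852, 0.523, 0.815], [0.0, 0.0, 0.0, 1.0]]}
0.1 [0.23979351 0.49419032 0.20892102] [-1.79877201e+02  3.53092966e-03  1.54119770e+02] [-0.24808451  0.2330539  -0.86090337]
```

View pics/top0.png

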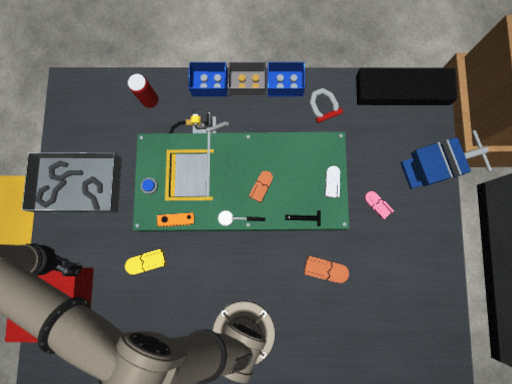

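View pics/side0.png

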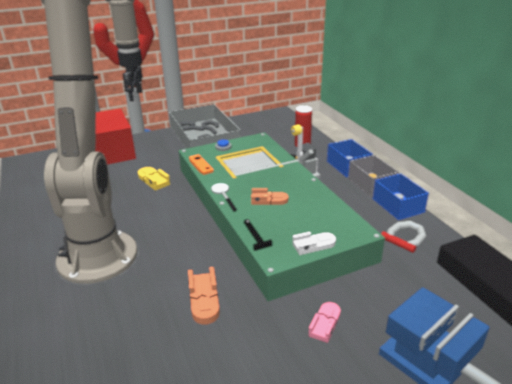

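The top view shows the shelf corners near (137,134), (345,132), (348,229), (135,230), and the bronze latch at (262,186) on the shelf. The roller is near (195,120), the reset button at (148,186) and the flap at (190,175). The larger orange, pink and yellow latches are off the shelf, so they are the look-alikes.

```bash
python3 - <<'E'
from h import *
im=cv2.imread('pics/top0.png'); hsv=cv2.cvtColor(im,cv2.COLOR_BGR2HSV)
g=cv2.inRange(hsv,(65,80,40),(90,255,255)); g[:, :125]=0; g[:,360:]=0
c=max(cv2.findContours(g,0,2)[0],key=cv2.contourArea)
hull=cv2.convexHull(c); ap=cv2.approxPolyDP(hull,8,True)[:,0]; print('corners px',ap.tolist())
W=np.array([onz('top',*p,0.08)[:2] for p in hull[:,0]]).astype(np.float32)
r=cv2.minAreaRect(W); print('shelf rect',r)
for p in ap: print(onz('top',*p,0.08)[:2].round(4))
def blob(lo,hi,box,z,nm):
    x0,y0,x1,y1=box; m=np.zeros(im.shape[:2],np.uint8); m[y0:y1,x0:x1]=cv2.inRange(hsv,lo,hi)[y0:y1,x0:x1]
    ys,xs=np.nonzero(m); print(nm,len(xs),xs.mean(),ys.mean(),onz('top',xs.mean(),ys.mean(),z).round(4)); return m
m=blob((3,100,80),(18,255,255),(240,160,285,210),0.1,'latch')
ys,xs=np.nonzero(m); w=np.array([onz('top',x,y,.1)[:2] for x,y in zip(xs,ys)]).astype(np.float32)
print(cv2.minAreaRect(w))
blob((105,120,80),(125,255,255),(138,175,160,196),0.12,'reset')
blob((20,120,120),(35,255,255),(180,110,210,127),0.19,'roller')
blob((20,120,120),(35,255,255),(160,145,170,205),0.08,'flapframe left')
big=cv2.resize(im[100:240,125:355],None,fx=3.4,fy=3.4,interpolation=cv2.INTER_CUBIC); cv2.imwrite('pics/topc.png',big)
s=cv2.imread('pics/side0.png')[110:260,175:385]; cv2.imwrite('pics/sidec.png',cv2.resize(s,None,fx=3.8,fy=3.8,interpolation=cv2.INTER_CUBIC))
E
```

```text
corners px [[344, 132], [346, 229], [133, 230], [138, 134]]
shelf rect ((0.5034584999084473, 0.012471497058868408), (0.33487242460250854, 0.710514485836029), 0.8587095737457275)
[ 0.6726 -0.338 ]
[ 0.3432 -0.336 ]
[0.3343 0.3625]
[0.6624 0.366 ]
latch 414 261.1038647342995 185.8768115942029 [ 0.4808 -0.0579  0.1   ]
((0.48360997438430786, -0.058339037001132965), (0.04553193226456642, 0.10417776554822922), 64.15087890625)
reset 115 147.68695652173912 184.7478260869565 [0.4785 0.3098 0.12  ]
roller 103 193.8640776699029 119.93203883495146 [0.6735 0.1537 0.19  ]
flapframe left 192 167.078125 175.796875 [0.5169 0.2589 0.08  ]
```

View pics/topc.png

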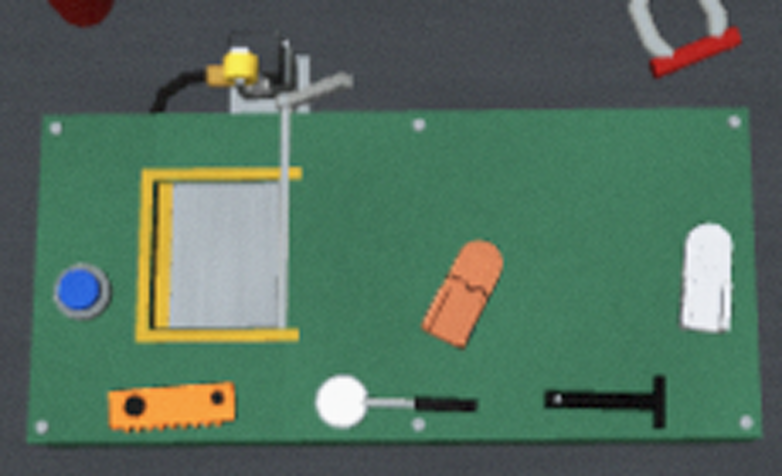

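View pics/sidec.png

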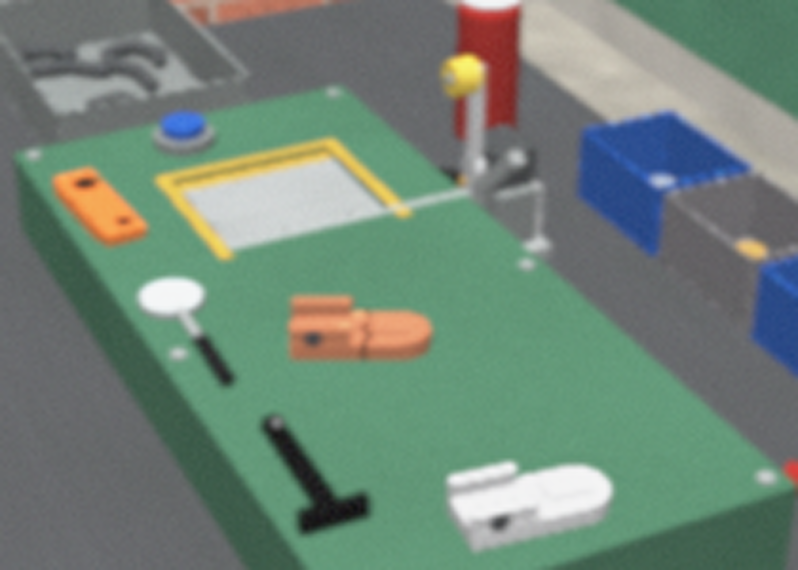

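The shelf origin is about (0.5245, 0.088), with a yaw of about 0.75°. The crops show the latch turned about -26° with its nose at +x, -y. The +y side of the roller is clear. I'll go there first, to the +y side with the fingers shut.

move_arm(targets="5 -3 5 -10; 10 -6 5 -20; 15 -9 5 -30; 20 -12 5 -40; 25 -15 5 -50; 30 -18 5 -60; 35 -21 5 -64; 40 -24.5 5 -64; 44 -26.5 5 -64; 44 -26.5 0 -64; 44 -26.5 -3.5 -64; 44 -26.5 -3.5 -64; 44 -26.5 -3.5 -64", hand=0)

```text
time_s: 1.72
ee_pos: [0.6808, 0.2302, 0.1764]
tcp_rot: [179.9, -0.0, 90.1]
force: [1.0, 0.8, 0.8]
finger_gap: 0.0005
gripper_force: 0.0
```

```bash
python3 - <<'E'
from h import *
a=snap('side','side1.png'); b=snap('top','top1.png')
A=cv2.resize(a[90:210,240:340],None,fx=4,fy=4); B=cv2.resize(b[70:190,150:250],None,fx=4,fy=4)
cv2.imwrite('pics/c1.png',cv2.cvtColor(np.hstack([A[:,:400],B[:,:400]]),cv2.COLOR_RGB2BGR))
hsv=cv2.cvtColor(a,cv2.COLOR_RGB2HSV); m=cv2.inRange(hsv,(20,120,120),(35,255,255)); m[:,:285]=0;m[:,310:]=0;m[:115]=0;m[145:]=0
ys,xs=np.nonzero(m); print(len(xs),xs.mean(),ys.mean())
oa,da=ray('side',xs.mean(),ys.mean()); ob,db=ray('top',193.9,119.9)
s=np.linalg.lstsq(np.c_[da,-db],ob-oa,rcond=None)[0]; print(oa+da*s[0],ob+db*s[1])
print(telemetry.get_obs()['ee_pos'],telemetry.get_obs()['tcp_rot'])
E
```

```text
74 296.6081081081081 129.22972972972974
[0.68061243 0.15626846 0.17456113] [0.67936064 0.15676576 0.17420521]
[0.68145343 0.23031656 0.17772885] [ 1.79735841e+02 -6.77963545e-02  9.01509867e+01]
```

View pics/c1.png

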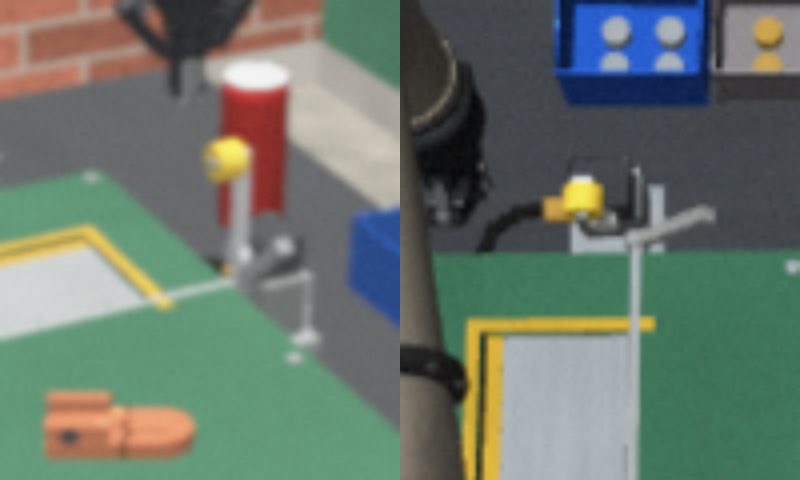

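The crop shows the shut fingers at about (187,98), left and clear of the roller at about (228,160) in the side half. Triangulation puts the roller at (0.680, 0.156, 0.1745). I'll push it to -y by about 45 mm.

move_arm(targets="0 -2 -1.2 0; 0 -4 -1.2 0; 0 -5 -1.2 0; 0 -6 -1.2 0; 0 -7 -1.2 0; 0 -8 -1.2 0; 0 -8.6 -1.2 0; 0 -9.2 -1.2 0; 0 -9.2 -1.2 0; 0 -9.2 -1.2 0")

```text
time_s: 3.08
ee_pos: [0.6799, 0.1384, 0.163]
tcp_rot: [-180.0, -0.0, 90.2]
force: [-0.1, 0.3, 0.9]
finger_gap: 0.0001
gripper_force: 0.8
```

```bash
python3 - <<'E'
from h import *
a=snap('side','side2.png')
cv2.imwrite('pics/c2.png',cv2.cvtColor(cv2.resize(a[60:210,230:380],None,fx=3.5,fy=3.5),cv2.COLOR_RGB2BGR))
hsv=cv2.cvtColor(a,cv2.COLOR_RGB2HSV); m=cv2.inRange(hsv,(20,120,120),(35,255,255)); m[:,:285]=0;m[:,340:]=0;m[:115]=0;m[150:]=0
ys,xs=np.nonzero(m); print(len(xs),xs.mean(),ys.mean())
o,d=ray('side',xs.mean(),ys.mean()); print(o+d*(0.68-o[0])/d[0])
print(telemetry.get_obs()['force'],telemetry.get_obs()['ee_pos'])
E
```

```text
75 300.8666666666667 134.10666666666665
[0.68       0.12568611 0.17016693]
[-0.54238233  0.73615448  0.73827389] [0.67988785 0.13848088 0.16299971]
```

View pics/c2.png

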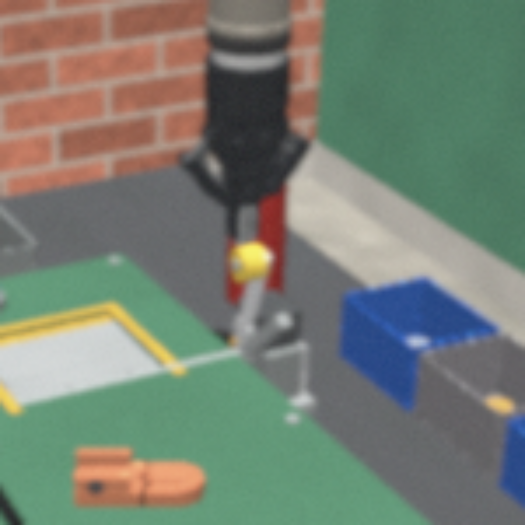

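The side view shows the lever leaning, with the roller at crop (251,261), which is about 30 mm over. That is short of the click, so I'll push on by 18 mm to about 48 mm over.

move_arm(targets="0 -0.6 0 0; 0 -1.2 0 0; 0 -1.8 0 0; 0 -1.8 0 0; 0 -1.8 0 0")

```text
time_s: 3.75
ee_pos: [0.6804, 0.1194, 0.1636]
tcp_rot: [179.9, 0.0, 90.1]
force: [-0.9, -0.3, 3.3]
finger_gap: 0.0
gripper_force: 1.8
```

```bash
python3 - <<'E'
from h import *
a=snap('side','side3.png')
hsv=cv2.cvtColor(a,cv2.COLOR_RGB2HSV); m=cv2.inRange(hsv,(20,120,120),(35,255,255)); m[:,:285]=0;m[:,340:]=0;m[:115]=0;m[150:]=0
ys,xs=np.nonzero(m); print(len(xs),xs.mean(),ys.mean())
o,d=ray('side',xs.mean(),ys.mean()); print(o+d*(0.68-o[0])/d[0])
print(telemetry.get_obs()['force'],telemetry.get_obs()['ee_pos'])
E
```

```text
67 301.05970149253733 135.3582089552239
[0.68       0.12412468 0.16642904]
[-0.47439778  0.05551041  3.76794109] [0.68033134 0.11958952 0.16363845]
```

```bash
python3 - <<'E'
from h import *
a=cv2.imread('pics/side3.png'); w=cv2.cvtColor(read_camera('wrist'),cv2.COLOR_RGB2BGR)
cv2.imwrite('pics/c3.png',np.hstack([cv2.resize(a[90:170,260:340],(400,400),interpolation=cv2.INTER_CUBIC),cv2.resize(w,(400,400))[:, :400]]))
i=camera_info('side')
K=np.array(i['mtx']);E=np.linalg.inv(i['extrinsics'])
for p in([.68,.1195,.1466],[.68,.1195,.1336],[.68,.1195,.163]):
    c=E[:3]@[*p,1]; print(p,(K@[c[0],-c[1],-c[2]])[:2]/-c[2])
E
```

```text
[0.68, 0.1195, 0.1466] [301.53860253 141.52681494]
[0.68, 0.1195, 0.1336] [301.40344025 145.16419383]
[0.68, 0.1195, 0.163] [301.71084654 136.89152228]
```

View pics/c3.png

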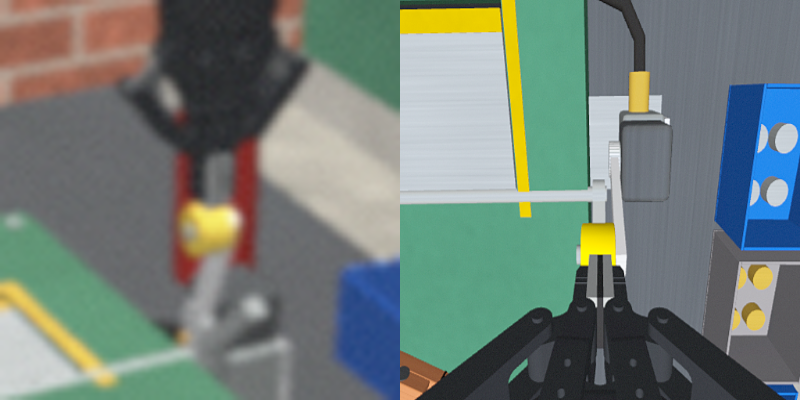

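```bash
python3 - <<'E'
from h import *
o,d=ray('side',286.7,114.5); print(o+d*(0.6815-o[0])/d[0], o+d*(0.2303-o[1])/d[1])
i=camera_info('side'); K=np.array(i['mtx']);E=np.linalg.inv(i['extrinsics'])
def pj(p):
    c=E[:3]@[*p,1]; return ((K@[c[0],-c[1],-c[2]])[:2]/-c[2]).round(1)
print('tcp',pj([.6815,.2303,.1777]),'tip',pj([.6815,.2303,.1607]))
for t in(0,.3,.4,.5,.6,.7): print(t,pj([.68,.156-.09*np.sin(t),.0845+.09*np.cos(t)]))
w=camera_info('wrist'); print(np.round(w['extrinsics'],3),np.round(w['mtx'],0))
E2=np.linalg.inv(w['extrinsics']);K2=np.array(w['mtx'])
for p in([.68,.1195,.1636],[.68,.1195,.1466],[.68,.124,.1665],[.68,.108,.161],[.68,.1565,.1745]):
    c=E2[:3]@[*p,1]; u=(K2@[c[0],-c[1],-c[2]])[:2]/-c[2]; print(p,u.round(0),'crop',(u*[400/512,400/384]+[400,0]).round(0))
E
```

```text
[0.6815     0.23022398 0.19784348] [0.68153906 0.2303     0.19780786]
tcp [286.6 120.1] tip [286.5 124.7]
0 [296.5 129.3]
0.3 [300.3 133.6]
0.4 [301.5 135.5]
0.5 [302.7 137.6]
0.6 [303.8 139.8]
0.7 [304.8 142.3]
[[ 1.    -0.001 -0.     0.681]
 [ 0.001  0.95   0.313  0.199]
 [-0.    -0.313  0.95   0.328]
 [ 0.     0.     0.     1.   ]] [[331.   0. 256.]
 [  0. 331. 196.]
 [  0.   0.   1.]]
[0.68, 0.1195, 0.1636] [254. 240.] crop [599. 250.]
[0.68, 0.1195, 0.1466] [254. 228.] crop [599. 237.]
[0.68, 0.124, 0.1665] [254. 235.] crop [599. 245.]
[0.68, 0.108, 0.161] [254. 257.] crop [599. 267.]
[0.68, 0.1565, 0.1745] [254. 180.] crop [599. 188.]
```

The tip rode over the roller. Both views put the shut fingertips about 19 mm above the reported TCP. I'll lift, go back to +y, and push again about 28 mm lower.

move_arm(targets="0 0 1.5 0; 0 0 3 0; 0 4 3 0; 0 8.5 3 0; 0 8.5 0 0; 0 8.5 -2.8 0; 0 8.5 -2.8 0; 0 7 -2.8 0; 0 6 -2.8 0; 0 5 -2.8 0; 0 4 -2.8 0; 0 3 -2.8 0; 0 2.2 -2.8 0; 0 2.2 -2.8 0; 0 2.2 -2.8 0")

```text
time_s: 5.72
ee_pos: [0.6798, 0.1426, 0.135]
tcp_rot: [-180.0, -0.0, 90.2]
force: [-0.5, 1.2, 1.1]
finger_gap: -0.0001
gripper_force: 0.6
```

```bash
cat > rol.py <<'E'
from h import *
a=snap('side','side4.png')
hsv=cv2.cvtColor(a,cv2.COLOR_RGB2HSV); m=cv2.inRange(hsv,(20,120,120),(35,255,255)); m[:,:285]=0;m[:,340:]=0;m[:115]=0;m[150:]=0
ys,xs=np.nonzero(m); print(len(xs),xs.mean(),ys.mean())
o,d=ray('side',xs.mean(),ys.mean()); print(o+d*(0.68-o[0])/d[0])
print(telemetry.get_obs()['force'],telemetry.get_obs()['ee_pos'])
E
python3 rol.py; python3 - <<'E'
from h import *
a=cv2.imread('pics/side4.png'); w=cv2.cvtColor(read_camera('wrist'),cv2.COLOR_RGB2BGR)
cv2.imwrite('pics/c4.png',np.hstack([cv2.resize(a[90:170,260:340],(400,400),interpolation=cv2.INTER_CUBIC),cv2.resize(w,(400,400))]))
E
```

```text
71 301.943661971831 136.04225352112675
[0.68       0.11818968 0.16654087]
[-1.11354404  2.12694467  0.37999548] [0.67984978 0.14270418 0.13503044]
```

View pics/c4.png

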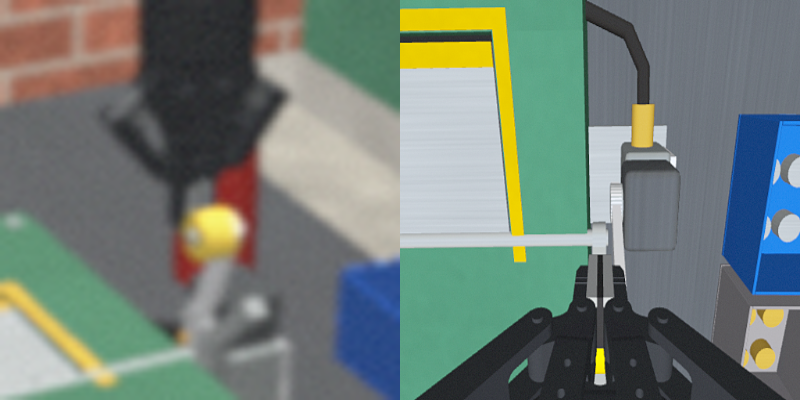

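The roller (yellow at crop (602,360)) is now behind the fingers, pushed cleanly to about 0.43 rad. I'll go 9 mm further for margin.

move_arm(targets="0 -0.5 0 0; 0 -0.9 0 0; 0 -0.9 0 0; 0 -0.9 0 0")

```text
time_s: 6.32
ee_pos: [0.6798, 0.1332, 0.1347]
tcp_rot: [-180.0, -0.0, 90.1]
force: [-0.6, 2.1, -1.7]
finger_gap: -0.0003
gripper_force: 1.3
```

```bash
python3 rol.py
```

```text
76 303.3157894736842 138.47368421052633
[0.68       0.10870436 0.16206601]
[-0.2807303   2.19396399 -0.14574437] [0.67980872 0.13324286 0.13476414]
```

The lever is at about 0.55 rad, past the click and well short of the stop. I'll release it to +y, then go behind the latch.

move_arm(targets="0 1 0 0; 0 2 0 0; 0 3.5 0 0; 0 5 0 0; 0 7.5 0 0; 0 8 4 0; 0 8 9 0; -4 4 10 0; -8 0 10 -5; -12 -5 10 -10; -15 -10 10 -15; -18 -15 10 -20; -20 -20 10 -26; -22 -24 8 -26; -22 -24 4 -26; -22 -24 0 -26; -22 -24 -2.5 -26; -22 -24 -2.5 -26; -22 -24 -2.5 -26", hand=4.5)

```text
time_s: 8.75
ee_pos: [0.4615, -0.1069, 0.1111]
tcp_rot: [179.9, -0.0, 64.2]
force: [0.4, -0.6, -0.5]
finger_gap: 0.045
gripper_force: 0.0
```

```bash
python3 rol.py; python3 - <<'E'
from h import *
w=cv2.cvtColor(read_camera('wrist'),cv2.COLOR_RGB2BGR); s=cv2.imread('pics/side4.png')
cv2.imwrite('pics/c5.png',np.hstack([cv2.resize(s[110:230,200:320],(400,400),interpolation=cv2.INTER_CUBIC),cv2.resize(w,(400,400))]))
E
```

```text
74 296.52702702702703 129.33783783783784
[0.68       0.15566897 0.17454363]
[-0.30925738 -0.2795843   0.20293896] [ 0.46174295 -0.10708951  0.11140059]
```

View pics/c5.png

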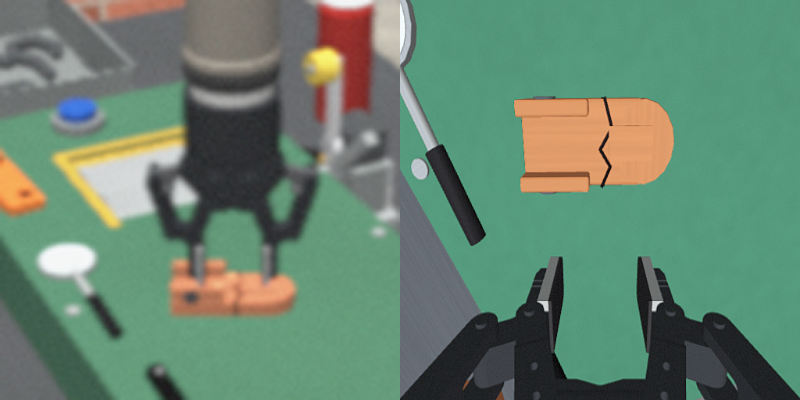

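The lever is upright again. The latch lies square to the gripper at crop (595,145), with both fingers behind it. I'll step down and watch the force.

move_arm(targets="0 0 -1.5 0; 0 0 -3 0; 0 0 -3.5 0; 0 0 -4 0; 0 0 -4 0")

```text
time_s: 9.48
ee_pos: [0.4599, -0.1072, 0.0696]
tcp_rot: [-180.0, 0.0, 64.1]
force: [-0.6, -0.4, 0.1]
finger_gap: 0.0451
gripper_force: 0.0
```

```bash
python3 - <<'E'
from h import *
i=camera_info('wrist');w=cv2.cvtColor(read_camera('wrist'),cv2.COLOR_RGB2BGR); s=cv2.cvtColor(read_camera('side'),cv2.COLOR_RGB2BGR)
cv2.imwrite('pics/c6.png',np.hstack([cv2.resize(s[140:220,220:300],(400,400),interpolation=cv2.INTER_CUBIC),cv2.resize(w,(400,400))]))
# project candidate tips along tool y at +-30mm, several heights
j=camera_info('side')
for n,q in(('side',j),('wrist',i)):
  K=np.array(q['mtx']);E=np.linalg.inv(q['extrinsics'])
  for z in(.08,.09,.1):
    c=E[:3]@[.4615,-.107,z,1]; u=(K@[c[0],-c[1],-c[2]])[:2]/-c[2]
    print(n,z,((u-[220,140])*5 if n=='side' else u*[400/512,400/384]+[400,0]).round(0))
E
```

```text
side 0.08 [249. 354.]
side 0.09 [249. 339.]
side 0.1 [249. 323.]
wrist 0.08 [601. 258.]
wrist 0.09 [601. 268.]
wrist 0.1 [601. 279.]
```

View pics/c6.png

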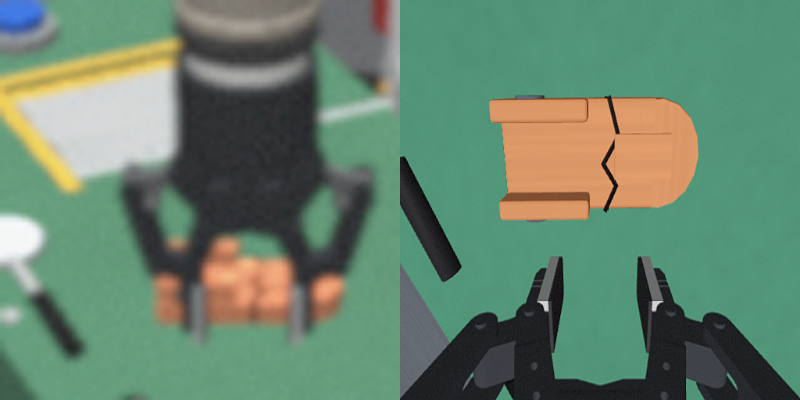

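The side half shows both fingertips at about (200,340) and (297,340), just above the shelf and behind the latch, with no contact. I'll push the latch broadside along its normal.

move_arm(targets="0.4 0.9 -0.2 0; 0.9 1.8 -0.2 0; 1.2 2.5 -0.2 0; 1.6 3.2 -0.2 0; 1.9 4 -0.2 0; 2.3 4.7 -0.2 0; 2.6 5.4 -0.2 0; 3 6.1 -0.2 0; 3.3 6.8 -0.2 0; 3.6 7.4 -0.2 0; 3.9 8.1 -0.2 0; 4.3 8.8 -0.2 0; 4.7 9.6 -0.2 0; 4.7 9.6 -0.2 0")

```text
time_s: 11.32
ee_pos: [0.508, -0.009, 0.0679]
tcp_rot: [180.0, -0.1, 64.2]
force: [0.3, -0.4, 0.3]
finger_gap: 0.045
gripper_force: 0.3
```

```bash
cat > lat.py <<'E'
from h import *
import sys
for n in('top','wrist'):
    info=camera_info(n); a=read_camera(n); cv2.imwrite(f'pics/l_{n}.png',a[:,:,::-1]); hsv=cv2.cvtColor(a,cv2.COLOR_RGB2HSV); m=cv2.inRange(hsv,(3,110,70),(18,255,255))
    if n=='top': m[:100]=0;m[212:]=0;m[:,:150]=0;m[:,:][:,320:]=0
    cs=[c for c in cv2.findContours(m,0,2)[0] if cv2.contourArea(c)>60]
    for c in cs:
        w=np.array([onz(n,*p,.098,info)[:2] for p in c[:,0]],np.float32); r=cv2.minAreaRect(w)
        print(n,cv2.contourArea(c),np.round(r[0],4),np.round(r[1],3),round(r[2],1))
o=telemetry.get_obs(); print(o['time_s'],o['ee_pos'],o['tcp_rot'],o['force'])
E
python3 lat.py
```

```text
wrist 24128.5 [0.5201 0.02  ] [0.053 0.108] 64.1
11.425 [ 0.50769427 -0.00904672  0.06788033] [-1.79994025e+02 -1.47981978e-01  6.41951879e+01] [ 0.52236563  0.81759053 -0.5082904 ]
```

The latch moved as planned to (0.520, 0.020). Next I'll rotate it square about the rear finger.

move_arm(targets="0 0.3 0 4; 0.1 0.6 0 9; 0.1 0.8 0 13; 0.2 1.1 0 17; 0.2 1.3 0 22; 0.3 1.6 0 26.5; 0.3 2.4 0 26.5; 0.3 2.4 0 26.5")

```text
time_s: 12.42
ee_pos: [0.5106, 0.0143, 0.0681]
tcp_rot: [179.9, -0.1, 90.6]
force: [0.1, -1.1, 0.7]
finger_gap: 0.0455
gripper_force: 0.4
```

```bash
python3 lat.py
```

```text
wrist 23988.5 [0.5135 0.0484] [0.053 0.106] 84.0
12.525 [0.50984828 0.01423293 0.06788172] [-1.79972649e+02 -8.38612125e-02  9.06516225e+01] [ 0.12174696 -1.09974433 -0.54284295]
```

move_arm(targets="0.2 0.8 0 0; 0.3 1.6 0 0; 0.4 2.4 0 0; 0.5 3.2 0 0; 0.6 4 0 0; 0.7 4.8 0 0; 0.8 5.6 0 0; 0.8 6.4 0 0; 0.8 7 0 0; 0.8 7 0 0")

```text
time_s: 13.78
ee_pos: [0.5185, 0.0842, 0.0681]
tcp_rot: [179.9, -0.1, 90.7]
force: [0.6, -2.4, 0.4]
finger_gap: 0.0452
gripper_force: 1.3
```

```bash
python3 lat.py
```

```text
wrist 23561.5 [0.5191 0.1152] [0.107 0.053] 0.6
13.875 [0.51841156 0.08413303 0.06801811] [ 1.79948297e+02 -9.54606972e-02  9.06442636e+01] [ 0.56105988 -1.60215715  1.40381268]
```

The latch is now square and centred on the mouth. I'll push it on to the flap.

move_arm(targets="0 0.7 0 0; 0 1.4 0 0; 0 2.1 0 0; 0 2.8 0 0; 0 3.5 0 0; 0 4.2 0 0; 0 4.9 0 0; 0 4.9 0 0; 0 4.9 0 0")

```text
time_s: 15.0
ee_pos: [0.5181, 0.1315, 0.0679]
tcp_rot: [-180.0, 0.0, 90.6]
force: [0.0, -0.1, -0.2]
finger_gap: 0.0447
gripper_force: 0.0
```

```bash
python3 lat.py; python3 rol.py
```

```text
15.1 [0.51817702 0.13128135 0.06792793] [1.79995023e+02 1.78060362e-02 9.05711528e+01] [-0.09797166 -0.05637838  0.44879063]
75 296.6933333333333 129.38666666666666
[0.68       0.15453244 0.17483575]
[0.20002935 0.52035754 0.63807691] [0.51815125 0.13133448 0.06794145]
```

The latch has gone, and the lever is upright. I'll rise, then verify the flap and locate the reset button.

move_arm(targets="0 -1 2 0; 0 -2 6 0; 0 2 10 0; -2 8 10 0; -4 14 10 0; -4 17 10 0; -4 17 10 0", hand=0)

```text
time_s: 16.02
ee_pos: [0.4765, 0.3057, 0.1675]
tcp_rot: [-180.0, -0.1, 91.0]
force: [0.4, -0.7, -0.2]
finger_gap: 0.0
gripper_force: 0.0
```

```bash
python3 - <<'E'
from h import *
P={}
for n,f,b in(('top','top0',(138,175,160,196)),('side','side0',(212,136,234,152))):
    hsv=cv2.cvtColor(cv2.imread(f'pics/{f}.png'),cv2.COLOR_BGR2HSV); x0,y0,x1,y1=b
    ys,xs=np.nonzero(cv2.inRange(hsv,(105,120,80),(125,255,255))[y0:y1,x0:x1]); P[n]=(xs.mean()+x0,ys.mean()+y0); print(n,P[n],len(xs),ys.min()+y0,ys.max()+y0)
oa,da=ray('side',*P['side']); ob,db=ray('top',*P['top'])
s=np.linalg.lstsq(np.c_[da,-db],ob-oa,rcond=None)[0]; print(oa+da*s[0],ob+db*s[1])
i=camera_info('wrist'); w=read_camera('wrist'); hsv=cv2.cvtColor(w,cv2.COLOR_RGB2HSV)
c=max(cv2.findContours(cv2.inRange(hsv,(105,120,80),(125,255,255)),0,2)[0],key=cv2.contourArea)
(u,v),r=cv2.minEnclosingCircle(c); print('wrist',u,v,r,cv2.boundingRect(c),onz('wrist',u,v,.105,i))
a=snap('side','side7.png'); s0=cv2.imread('pics/side0.png')
# flap grey patch compare on side
for X in [(x,y) for x in(.49,.52,.55) for y in(.15,.19,.23)]:
    q=camera_info('side');K=np.array(q['mtx']);E=np.linalg.inv(q['extrinsics']);cc=E[:3]@[*X,.08,1];uu=(K@[cc[0],-cc[1],-cc[2]])[:2]/-cc[2]
    x,y=uu.round().astype(int); print(X,(x,y),s0[y,x][::-1],a[y,x])
o=telemetry.get_obs();print(o['time_s'],o['ee_pos'])
E
```

```text
top (np.float64(147.68695652173912), np.float64(184.74782608695654)) 115 179 190
side (np.float64(222.76666666666668), np.float64(142.36666666666667)) 60 139 145
[0.48033543 0.31722183 0.09856562] [0.48244091 0.31660505 0.09875448]
wrist 263.78497314453125 183.8212432861328 27.192094802856445 (237, 157, 54, 54) [0.48236348 0.31968823 0.105     ]
(0.49, 0.15) (np.int64(244), np.int64(168)) [207 210 212] [209 213 213]
(0.49, 0.19) (np.int64(239), np.int64(162)) [212 215 215] [212 216 215]
(0.49, 0.23) (np.int64(235), np.int64(157)) [227 210 153] [228 211 153]
(0.52, 0.15) (np.int64(253), np.int64(166)) [210 214 214] [210 214 214]
(0.52, 0.19) (np.int64(248), np.int64(161)) [208 212 212] [208 212 213]
(0.52, 0.23) (np.int64(243), np.int64(155)) [228 207 143] [228 208 144]
(0.55, 0.15) (np.int64(261), np.int64(164)) [204 208 208] [209 213 211]
(0.55, 0.19) (np.int64(256), np.int64(159)) [206 211 210] [207 212 211]
(0.55, 0.23) (np.int64(251), np.int64(154)) [219 210 184] [218 208 181]
16.125 [0.47848599 0.30055056 0.1677397 ]
```

The flap is shut again: its pixels match the start. The button is at about (0.482, 0.317), with its top near z 0.10. I'll come down on it.

move_arm(targets="0.4 1.6 -2 0; 0.4 1.6 -5 0; 0.4 1.6 -7 0; 0.4 1.6 -7.5 0; 0.4 1.6 -8 0; 0.4 1.6 -8.3 0; 0.4 1.6 -8.3 0")

```text
time_s: 17.0
ee_pos: [0.4824, 0.3179, 0.0854]
tcp_rot: [180.0, -0.0, 90.6]
force: [-0.1, 0.2, 0.1]
finger_gap: 0.0001
gripper_force: 0.0
```

move_arm(targets="0 0 -0.3 0; 0 0 -0.6 0; 0 0 -0.9 0; 0 0 -0.9 0")

```text
time_s: 17.5
ee_pos: [0.4825, 0.3182, 0.0763]
tcp_rot: [179.9, -0.0, 90.6]
force: [-0.7, 0.4, 4.1]
finger_gap: 0.0
gripper_force: 2.0
```

Contact at 4 N. I'll press further until it bottoms.

move_arm(targets="0 0 -0.2 0; 0 0 -0.4 0; 0 0 -0.4 0; 0 0 -0.4 0")

```text
time_s: 18.0
ee_pos: [0.4826, 0.3182, 0.0746]
tcp_rot: [179.9, -0.1, 90.6]
force: [-3.0, -2.7, 15.4]
finger_gap: -0.0
gripper_force: 7.5
```

It bottomed at 15 N. I'll release, retreat clear and check the scene.

move_arm(targets="0 0 -0.4 0; 0 0 0.5 0; 0 0 2 0; 0 0 6 0; 0 0 11 0; -5 3 13 0; -10 6 13 0; -15 9 13 0; -15 9 13 0; -15 9 13 0")

```text
time_s: 19.25
ee_pos: [0.3322, 0.4072, 0.2014]
tcp_rot: [180.0, 0.1, 90.6]
force: [1.3, -0.0, 0.6]
finger_gap: -0.0001
gripper_force: 0.0
```

```bash
python3 rol.py; python3 - <<'E'
from h import *
for n in('top','side'):
    a=snap(n,n+'9.png'); b=cv2.imread(f'pics/{n}0.png')[:,:,::-1]
    d=cv2.GaussianBlur(cv2.absdiff(a,np.ascontiguousarray(b)).max(2),(3,3),0)
    for c in cv2.findContours((d>35).astype(np.uint8),0,2)[0]:
        if cv2.contourArea(c)>5: print(n,cv2.boundingRect(c),cv2.contourArea(c))
    hsv=cv2.cvtColor(a,cv2.COLOR_RGB2HSV); x0,y0,x1,y1=dict(top=(138,175,160,196),side=(212,136,234,152))[n]
    ys,xs=np.nonzero(cv2.inRange(hsv,(105,120,80),(125,255,255))[y0:y1,x0:x1]); print(n,'blue',len(xs),xs.mean()+x0,ys.mean()+y0)
o=telemetry.get_obs();print(o['time_s'],o['ee_pos'],o['force'])
E
```

```text
72 296.625 129.30555555555554
[0.68       0.15501193 0.17492644]
[ 0.33389212 -0.50792308  0.30047776] [0.33320475 0.40658484 0.20152904]
top (171, 377, 9, 7) 31.5
top (221, 357, 16, 20) 75.5
top (150, 356, 37, 28) 413.5
top (130, 350, 12, 15) 82.5
top (128, 335, 26, 23) 232.0
top (134, 323, 6, 5) 14.0
top (122, 303, 12, 14) 26.0
top (95, 269, 4, 6) 6.5
top (83, 255, 10, 11) 16.0
top (67, 214, 10, 11) 33.0
top (0, 184, 130, 200) 13560.0
top (249, 170, 24, 33) 422.5
top blue 115 147.6782608695652 184.75652173913045
side (250, 187, 39, 18) 526.0
side (149, 44, 38, 62) 1200.5
side (86, 2, 4, 4) 6.0
side (136, 0, 38, 43) 483.0
side (106, 0, 37, 102) 1827.0
side blue 60 222.76666666666668 142.36666666666667
19.4 [0.33375026 0.40642984 0.20166236] [ 0.21783396  0.67126347 -0.79840216]
```

Apart from the arm itself, only the bronze latch's old place has changed. The button is back out, the lever is upright and the flap is shut.

```bash
python3 -c "
from plant import sign_off
print(sign_off())"
```

```text
the job is handed in; nothing more can be done
None
```

The job is handed in: the lever was pushed to about 0.55 rad and sprang back upright, the bronze latch went down the chute with the flap shut behind it, the reset button was pressed until it bottomed and came back out, and nothing else on the shelf moved; the first lever push slid over the roller, so I repeated it lower.

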